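# Fill the shadow-cut presentation tray in a porcelain painting studio

### The job

Complete the set in the flat wooden presentation tray: put the small octagonal lidded box and the three-peaked brush rest into the empty cavities cut to their outlines, each upright and fully down on the cavity floor. They are finished ceramics, so lower them in and do not drop them.

Things in the scene. Friction and masses are not known exactly. Their poses are not given: they have to be found in the camera images.
- octbox: Small octagonal lidded box of ochre ceramic (one solid piece), 50 mm across flats, 42 mm high, straight sides, on the table. Origin: centre of its underside; z up; x is normal to one of the eight flats. Nearby stand a square lidded box (58 mm wide) and a round one (78 mm across) of the same ceramic, which belong elsewhere.
- rest: Brush rest of ochre ceramic: a bar 90 mm long, 24 mm wide, with three blunt peaks side by side along it. The middle peak, above the centre, is 26 mm long and 38 mm high; the two end peaks are 30 mm high; the saddles 16 mm. Flat parallel flanks 24 mm apart. Origin: centre of the underside; x along the bar, z up. Grasp it across the middle peak.
- oct_cavity (a point): Centre of the floor of the tray's octagonal cavity, 70 mm across flats, for the octagonal box (fits at any yaw). The tray: a light wooden board 210 x 200 mm, 18 mm thick, fixed to the table; cavities straight-sided, 12 mm deep, dark floors 6 mm above the table. Axes: the tray's, z up. A little round pot, 20 mm above the tray's top, already fills the third cavity 102 mm along +x from here.
- slot (a point): Centre of the floor of the rectangular cavity for the brush rest, 108 mm long along this point's x axis, 42 mm wide along y, 12 mm deep, in the same tray (105 mm to -y and 40 mm to +x of the octagonal cavity). The rest may point either way along it.
There are look-alikes about, which are no part of the job. Leave any black look-alike of the rest alone. What is shaped like the octbox but turquoise is not meant.

How it is judged (in metres and radians):
At the end, for the whole second after the job is handed in: Octagonal box on the floor of the octagonal cavity (centre within 14 mm) and brush rest, peaks up, on the floor of the rectangular one (centre within 15 mm, along it within 0.26 rad); undersides within 4 mm of the floors, tilts below 7 degrees (0.12 rad), both at rest (horizontal distance between octbox and oct_cavity below 0.014 m and z of octbox in the frame of oct_cavity below 0.004 m and angle between each of octbox, rest's own z axis and vertical below 0.12 rad and horizontal distance between rest and slot below 0.015 m and z of rest in the frame of slot below 0.004 m and angle between the x axis of rest and the x axis of slot, either way round below 0.26 rad and linear speed of each of octbox, rest below 0.02 m/s); the robot touches nothing.
It fails at once if the octagonal box is dropped or thrown: it moves faster than 0.8 m/s (a fall of over 30 mm) while the fingers do not hold it (linear speed of octbox above 0.8 m/s and contact force between octbox and the fingers below 0.3 N).
It fails at once if the brush rest is dropped or thrown: it moves faster than 0.8 m/s (a fall of over 30 mm) while the fingers do not hold it (linear speed of rest above 0.8 m/s and contact force between rest and the fingers below 0.3 N).
It also fails if it takes over 58 s, if anything falls off the work surface, if the arm or the gripper's body presses on something with over 40 N, if the wrist force passes 120 N, or if a joint passes its speed limit or range.

### The arm

A 7-joint arm with a two-finger parallel gripper is mounted at the origin on the work surface. World frame = base frame: x ahead of the robot, y to its left, z up, the work surface at z = 0. Lengths are in m, angles in degrees, forces in N, time in s.
With the tool pointing down it reaches from about 0.4 to 0.925 m from the base axis. Payload 5.6 kg.
Tool frame: the origin (TCP) lies at the very end of the fingers, on their centre line; the grasp point (between the pads) lies bot.tcp_to_grasp behind it (bot.tcp_to_grasp is the distance from the TCP to the grasp point, in m); z points along the fingers, y is the line along which they close (so a half turn about z gives the same grasp; the last joint's range is limited). The gripper opens to 85 mm and grips with 20 to 120 N. Pads are 22 mm wide; open, the fingers measure 114 mm over their backs; the gripper's body (76 mm by 85 mm) begins 54 mm behind the grasp point. The pads swing forward as they close: fully open they stand 13 mm farther back than shut.
Start: joints at [-71.505, 26.786, -0.665, 91.828, 0.344, 61.387, -3.226], TCP at [0.233, 0.607, 0.231] pointing down, gripper open.
Joint ranges: [-144.91, 144.91], [-17.63, 115.5], [-89.93, 88.59], [15.96, 139.68], [-74.01, 254.01], [8.47, 105.57], [-167.45, 167.45]. Speed limits (degrees/s): [147.25, 147.25, 180, 180, 180, 180, 180].

### API

Orientations are given as [roll, pitch, yaw] about the fixed x, y, z axes, in that order (R = Rz(yaw) Ry(pitch) Rx(roll)).
In Python, from station import bot, cams gives the robot as it stands.
- The arm moves only by the tool move_arm, never from a script. Its argument "rows" is a list of rows, each an object with "offset": the shift along the tool's x, y, z each as a share of 0.03 m, from -1 to 1, a list of three; "dr": the turn, a rotation vector about the tool's x, y, z each as a share of 5 degrees, from -1 to 1, a list of three. A call has 1 to 10 rows; each row shifts and turns the commanded pose from where the row before left it, along the tool's axes as they then stand; what a row does not reach is not made up. A row lasts 1/8 s, in which the tool goes at most 62.5 mm and 10.7 degrees, less where a joint would pass 70% of its speed; a pose out of reach is approached as far as the arm can. A call with a number of a shift or a turn outside -1 to 1 is refused whole. A call with a gripper value outside its range is refused whole. "claw" is the closure, from -1 (fully open) to 1 (shut), set as the call begins (left out, the last holds). The fingers move at their own pace and stop on an object; "force" is the grip in N (left out, the last holds). Time passes only in rows, so rows that do not move let the fingers close. It gives the time, the measured TCP pose, the force, the opening and the grip force at its end, in the units of the state.
- bot.get_obs(): the state, without advancing time (a new reading comes with each control period).
- cams.grab_frame(name): name is "scene" or "top" or "wrist"; returns the picture (384x512x3 uint8, red, green, blue); there is no depth.
- cams.camera_info(name): a dict with "fx", "fy", "cx", "cy" (pixels), "R" (3x3) and "t" (3): a world point X has camera coordinates R X + t; the wrist camera has in their place "hand_eye" (4x4, takes a point from camera to tool coordinates, whose origin is the TCP and whose axes are the flange's). Camera axes: x right, y down, z forward; pixel columns grow to the right and rows downward; lengths in m; the calibration is good to about 2 mm. A picture is of the moment at which its call begins: read the wrist's pose just before it. camera_info takes no time and is no camera call.
- bot.close_job(): hands the job in; it is judged then, once.
The state is a dict: "time_s": time; "joint_pos": joint angles; "joint_vel": joint speeds; "effort": joint torques, N m; "eef_pos": TCP position; "ee_rot": TCP orientation; "ft_force": force on the tool from outside, world axes, zero at the start; "moment": the same for the moment, N m; "gripper_width": finger opening in m; "grip_force": force on a finger pad.
Only numpy, scipy, OpenCV 4.12 (cv2) and the standard library are available. Lean on these libraries where they do the work, as an engineer would, in place of code of your own. Each camera call takes 0.05 s, during which the arm holds its last target. There are 200 camera calls.

## Working session

There is one attempt and no reset: what is moved stays moved. The work goes in short steps, Python scripts to look and compute and a tool call to move; the robot and the scene stay as the last step left them, time stands still between calls to the robot, and variables do not carry over. Pictures are saved under pics/ and viewed, at most 10 in all, crops included, and the job is handed in when it is done.

Besides the shell and the picture viewer there is one more tool, called after "Emit:" by a JSON object that holds its "method" and its "body", one argument or row to a line. move_arm: Moves the arm, as the interface text tells. Its arguments: {"type":"object","properties":{"rows":{"type":"array","items":{"type":"object","properties":{"offset":{"type":"array","items":{"type":"number"}},"dr":{"type":"array","items":{"type":"number"}}}}},"claw":{"type":"number"},"force":{"type":"number"}},"required":["rows"]}

```bash
mkdir -p pics; ls; python3 - <<'E'
from station import bot,cams
import cv2
for n in("top","scene"):
    im=cams.grab_frame(n); cv2.imwrite(f"pics/{n}0.png",im[:,:,::-1])
    i=cams.camera_info(n); print(n,i)
print(cams.camera_info("wrist"),bot.tcp_to_grasp); o=bot.get_obs(); print(o)
E
```

```text
pics
top {'fx': 397.98879887559815, 'fy': 397.98879887559815, 'cx': 255.07931325125506, 'cy': 185.21801600333532, 'R': array([[-0.0068491 , -0.99987851,  0.01400219],
       [-0.99510095,  0.00543399, -0.09871456],
       [ 0.09862648, -0.0146097 , -0.99501727]]), 't': array([-0.01111078,  0.47641196,  0.98309491])}
scene {'fx': 388.702163169021, 'fy': 388.702163169021, 'cx': 259.97394943376406, 'cy': 193.8358084270245, 'R': array([[ 0.70296095,  0.71104276, -0.01625098],
       [ 0.56896892, -0.57591836, -0.58701994],
       [-0.42675552,  0.40340579, -0.80940935]]), 't': array([-0.33504674, -0.23196131,  1.09225476])}
{'fx': 289.64763868265595, 'fy': 289.64763868265595, 'cx': 255.91516471993168, 'cy': 197.68988352124393, 'hand_eye': array([[-8.68670074e-04, -9.65535428e-01, -2.60270209e-01,
         6.51245049e-02],
       [ 9.99999622e-01, -8.27701931e-04, -2.67007918e-04,
         6.92052802e-04],
       [ 4.23794492e-05, -2.60270343e-01,  9.65535782e-01,
        -1.42900523e-01],
       [ 0.00000000e+00,  0.00000000e+00,  0.00000000e+00,
         1.00000000e+00]])} 0.0187
{'time_s': 0.1, 'joint_pos': array([-71.5054252 ,  26.83251414,  -0.66428201,  91.87704801,
         0.34216881,  61.38812452,  -3.22653885]), 'joint_vel': array([-0.08660905, -0.15615689, -0.05077145, -0.1851966 ,  0.02824609,
       -0.04561948,  0.04257784]), 'effort': array([ 1.36208524e-03, -5.33516586e+01,  2.19157606e-02, -2.51962352e+01,
        1.15858699e-02,  4.38611940e-03, -1.71819380e-05]), 'eef_pos': array([0.23237015, 0.60648332, 0.23040578]), 'ee_rot': array([-1.79904461e+02,  5.65526472e-03,  1.59036014e+02]), 'ft_force': array([ 0.82223543, -0.29882396, -0.62682286]), 'moment': array([0.02640093, 0.00389592, 0.00924751]), 'grip_force': 0.0, 'gripper_width': 0.08557702974763444}
```

View pics/top0.png

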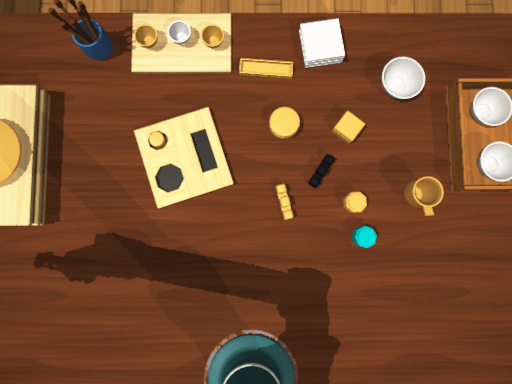

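View pics/scene0.png

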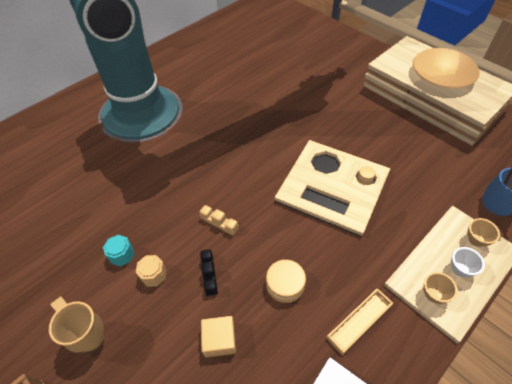

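The top view shows octbox (356,202), ochre rest (285,201), tray with octagon cavity (169,178) and slot (204,150). The black rest (321,171) and turquoise octagon (365,237) are decoys. The scene view agrees.

```bash
cat > h.py <<'E'
import numpy as np, cv2
from station import bot,cams
from scipy.spatial.transform import Rotation as Ro
def pose(o):
    T=np.eye(4); T[:3,:3]=Ro.from_euler('xyz',o['ee_rot'],degrees=True).as_matrix(); T[:3,3]=o['eef_pos']; return T
def cam(n,o=None):
    i=cams.camera_info(n)
    if n=='wrist': T=pose(o)@i['hand_eye']; R,c=T[:3,:3],T[:3,3]
    else: R=i['R'].T; c=-R@i['t']
    return i,R,c
def ray(C,uv,z):
    i,R,c=C; uv=np.atleast_2d(np.asarray(uv,float))
    d=np.c_[(uv[:,0]-i['cx'])/i['fx'],(uv[:,1]-i['cy'])/i['fy'],np.ones(len(uv))]@R.T
    return (c+d*((z-c[2])/d[:,2])[:,None])[:,:2]
def proj(C,X):
    i,R,c=C; p=R.T@(np.asarray(X)-c); return p[0]/p[2]*i['fx']+i['cx'],p[1]/p[2]*i['fy']+i['cy']
def blob(m,uv):
    "contour of mask blob nearest to uv"
    cs,_=cv2.findContours(m.astype(np.uint8),cv2.RETR_LIST,cv2.CHAIN_APPROX_NONE)
    cs=[c for c in cs if cv2.contourArea(c)>60]
    return min(cs,key=lambda c:(-cv2.pointPolygonTest(c,tuple(map(float,uv)),True),))[:,0]
def rect(P):
    "min-area rect in mm: centre, long, short, yaw of long side"
    (c,(w,h),_)=r=cv2.minAreaRect((P*1000).astype(np.float32)); b=cv2.boxPoints(r)
    e=b[1]-b[0]; f=b[2]-b[1]; l=e if np.hypot(*e)>np.hypot(*f) else f
    return np.round(c,1),round(max(w,h),1),round(min(w,h),1),round(np.degrees(np.arctan2(l[1],l[0]))%180,1)
def to(o,X,yaw=None):
    "tool-axis shift in units of 30 mm, and turn about tool z in units of 5 deg"
    T=pose(o); s=T[:3,:3].T@(np.asarray(X)-T[:3,3])/0.03; print('pose',o['eef_pos'].round(4),o['ee_rot'].round(2),'shift',s.round(2))
    if yaw is not None:
        d=(yaw-o['ee_rot'][2]+90)%180-90; print('dyaw',round(d,2),'dr z units',round(-d/5,2))
E
python3 - <<'E'
from h import *
im=cams.grab_frame('top'); C=cam('top'); hsv=cv2.cvtColor(im,cv2.COLOR_RGB2HSV)
print(C[2],hsv[202,356],hsv[212,286],hsv[170,215],hsv[178,169],hsv[240,420])
m=(hsv[...,2]>120)&(hsv[...,1]>60)&(hsv[...,0]>12)&(hsv[...,0]<35)
for n,uv,z in(('oct',(356,202),.042),('rest',(285,201),.025),('tray',(215,170),.018)):
    print(n,rect(ray(C,blob(m,uv),z)))
d=~((hsv[...,2]>110))
for n,uv in(('occav',(169,178)),('slot',(204,150))): print(n,rect(ray(C,blob(d,uv),.018)))
P=ray(C,blob(m,(356,202)),.042); c=P.mean(0); print(c)
E
```

```text
[3.77042708e-01 6.64469764e-04 1.02538079e+00] [ 23 147 251] [ 22 150 248] [ 26  89 253] [16 35 80] [ 10 180 123]
oct (array([ 432.6, -259.2]), 60.1, 52.2, np.float32(89.6))
rest (array([435.7, -86.6]), 91.0, 28.2, np.float32(13.8))
tray (array([551.7, 170.1]), 214.0, 203.7, np.float32(17.9))
occav (array([498.1, 205. ]), 65.4, 65.1, np.float32(108.5))
slot (array([568.1, 117.6]), 104.0, 38.0, np.float32(17.9))
[ 0.43158906 -0.26013   ]
```

Emit:
{"method": "move_arm", "body": {
  "rows": [
    {"offset": [0, 0, 0], "dr": [0, 0, -1]},
    {"offset": [0, 0, 0], "dr": [0, 0, -1]},
    {"offset": [0, 0, 0], "dr": [0, 0, -1]},
    {"offset": [0, 0, 0], "dr": [0, 0, -1]},
    {"offset": [0, 0, 0], "dr": [0, 0, -1]},
    {"offset": [0, 0, 0], "dr": [0, 0, -1]},
    {"offset": [0, 0, 0], "dr": [0, 0, -1]},
    {"offset": [-0.35, -0.96, 0], "dr": [0, 0, 0]},
    {"offset": [-0.35, -0.96, 0], "dr": [0, 0, 0]},
    {"offset": [-0.35, -0.96, 0], "dr": [0, 0, 0]}
  ],
  "claw": -1
}}

```text
time_s: 1.4
eef_pos: [0.2845, 0.5298, 0.2309]
ee_rot: [-180.0, -0.0, -166.0]
ft_force: [0.7, 0.6, 0.5]
gripper_width: 0.0856
grip_force: 0.0
```

Emit:
{"method": "move_arm", "body": {
  "rows": [
    {"offset": [-0.35, -0.96, 0]},
    {"offset": [-0.35, -0.96, 0]},
    {"offset": [-0.35, -0.96, 0]},
    {"offset": [-0.35, -0.96, 0]},
    {"offset": [-0.35, -0.96, 0]},
    {"offset": [-0.35, -0.96, 0]},
    {"offset": [-0.35, -0.96, 0]},
    {"offset": [-0.35, -0.96, 0]},
    {"offset": [-0.35, -0.96, 0]},
    {"offset": [-0.35, -0.96, 0]}
  ]
}}

```text
invalid input at $.rows[0]: expected keys offset, dr
```

Emit:
{"method": "move_arm", "body": {
  "rows": [
    {"offset": [-0.35, -0.96, 0]},
    {"offset": [-0.35, -0.96, 0]},
    {"offset": [-0.35, -0.96, 0]},
    {"offset": [-0.35, -0.96, 0]},
    {"offset": [0, 0, 0]},
    {"offset": [0, 0, 0]}
  ]
}}

```text
invalid input at $.rows[0]: expected keys offset, dr
```

```bash
python3 - <<'E'
from h import *
o=bot.get_obs(); im=cams.grab_frame('wrist'); C=cam('wrist',o); cv2.imwrite('pics/w1.png',im[:,:,::-1]); hsv=cv2.cvtColor(im,cv2.COLOR_RGB2HSV)
d=hsv[...,2]<110
for n,X in(('occav',(.498,.205,.018)),('slot',(.568,.118,.018))):
    uv=proj(C,X); print(n,np.round(uv),rect(ray(C,blob(d,uv),.018)))
print(o['time_s']); to(o,(.4357,-.0866,.2),13.8)
E
```

```text
occav [-14. 267.] (array([496. , 231.9]), 51.1, 17.4, np.float32(1.1))
slot [-78. 297.] (array([496. , 231.9]), 51.1, 17.4, np.float32(1.1))
1.4
pose [0.2845 0.5298 0.2309] [-1.7997e+02 -2.0000e-02 -1.6596e+02] shift [  0.09 -21.15   1.04]
dyaw -0.24 dr z units 0.05
```

View pics/w1.png

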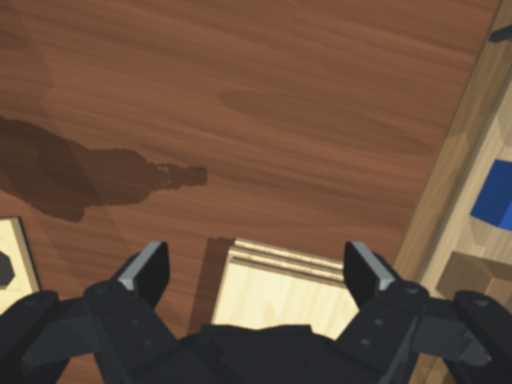

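The wrist view shows the tray only at the left edge (0,260), and the two fingers near row 270. The rows need "dr", so I'm resending the moves.

Emit:
{"method": "move_arm", "body": {
  "rows": [
    {"offset": [-0.35, -0.96, 0], "dr": [0, 0, 0]},
    {"offset": [-0.35, -0.96, 0], "dr": [0, 0, 0]},
    {"offset": [-0.35, -0.96, 0], "dr": [0, 0, 0]},
    {"offset": [-0.35, -0.96, 0], "dr": [0, 0, 0]},
    {"offset": [-0.35, -0.96, 0], "dr": [0, 0, 0]},
    {"offset": [-0.35, -0.96, 0], "dr": [0, 0, 0]},
    {"offset": [-0.35, -0.96, 0], "dr": [0, 0, 0]},
    {"offset": [-0.35, -0.96, 0], "dr": [0, 0, 0]},
    {"offset": [-0.35, -0.96, 0], "dr": [0, 0, 0]},
    {"offset": [-0.35, -0.96, 0], "dr": [0, 0, 0]}
  ]
}}

```text
time_s: 2.7
eef_pos: [0.4561, 0.2761, 0.2312]
ee_rot: [-180.0, -0.0, -166.0]
ft_force: [-0.0, 0.1, 0.4]
gripper_width: 0.085
grip_force: 0.0
```

Emit:
{"method": "move_arm", "body": {
  "rows": [
    {"offset": [0, -0.96, 0], "dr": [0, 0, 0]},
    {"offset": [0, -0.96, 0], "dr": [0, 0, 0]},
    {"offset": [0, 0, 0], "dr": [0, 0, 0]}
  ]
}}

```text
time_s: 3.08
eef_pos: [0.4704, 0.2187, 0.2312]
ee_rot: [-179.9, -0.0, -166.2]
ft_force: [0.1, 0.4, -0.4]
gripper_width: 0.0851
grip_force: 0.0
```

```bash
python3 - <<'E'
from h import *
o=bot.get_obs(); im=cams.grab_frame('wrist'); C=cam('wrist',o); cv2.imwrite('pics/w2.png',im[:,:,::-1]); hsv=cv2.cvtColor(im,cv2.COLOR_RGB2HSV)
d=hsv[...,2]<110
for n,X in(('occav',(.498,.205,.018)),('slot',(.568,.118,.018))):
    uv=proj(C,X); print(n,np.round(uv),rect(ray(C,blob(d,uv),.018)))
print(o['time_s']); to(o,(.4357,-.0866,.2),13.8)
E
```

```text
occav [240. 192.] (array([497.2, 206.5]), 65.6, 64.3, np.float32(63.1))
slot [164. 227.] (array([616.3, 253.2]), 786.1, 352.9, np.float32(103.8))
3.075
pose [0.4704 0.2187 0.2312] [-1.7995e+02 -1.0000e-02 -1.6621e+02] shift [ 3.55 -9.61  1.05]
dyaw 0.01 dr z units -0.0
```

View pics/w2.png

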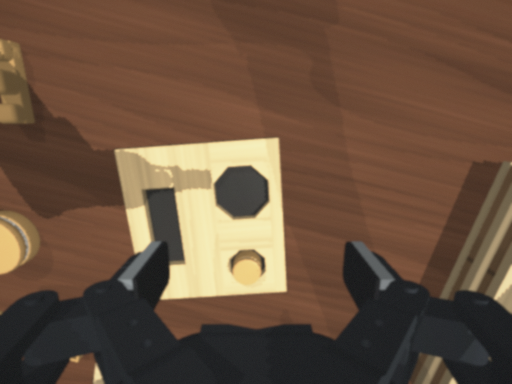

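The wrist view confirms the octagon cavity (242,192) and slot (165,226) to within about 2 mm. Next is the rest.

Emit:
{"method": "move_arm", "body": {
  "rows": [
    {"offset": [0.35, -0.96, 0.1], "dr": [0, 0, 0]},
    {"offset": [0.35, -0.96, 0.1], "dr": [0, 0, 0]},
    {"offset": [0.35, -0.96, 0.1], "dr": [0, 0, 0]},
    {"offset": [0.35, -0.96, 0.1], "dr": [0, 0, 0]},
    {"offset": [0.35, -0.96, 0.1], "dr": [0, 0, 0]},
    {"offset": [0.35, -0.96, 0.1], "dr": [0, 0, 0]},
    {"offset": [0.35, -0.96, 0.1], "dr": [0, 0, 0]},
    {"offset": [0.35, -0.96, 0.1], "dr": [0, 0, 0]},
    {"offset": [0.35, -0.96, 0.1], "dr": [0, 0, 0]},
    {"offset": [0.35, -0.96, 0.1], "dr": [0, 0, 0]}
  ]
}}

```text
time_s: 4.38
eef_pos: [0.4382, -0.0834, 0.2013]
ee_rot: [180.0, 0.0, -165.8]
ft_force: [0.4, -0.4, -0.4]
gripper_width: 0.0852
grip_force: 0.0
```

Emit:
{"method": "move_arm", "body": {
  "rows": [
    {"offset": [0, 0, 0.7], "dr": [0, 0, 0]},
    {"offset": [0, 0, 0.7], "dr": [0, 0, 0]},
    {"offset": [0, 0, 0], "dr": [0, 0, 0]},
    {"offset": [0, 0, 0], "dr": [0, 0, 0]}
  ]
}}

```text
time_s: 4.88
eef_pos: [0.4385, -0.0832, 0.1599]
ee_rot: [-180.0, 0.1, -165.9]
ft_force: [-0.0, 0.4, 0.2]
gripper_width: 0.0853
grip_force: 0.0
```

```bash
python3 - <<'E'
from h import *
o=bot.get_obs(); im=cams.grab_frame('wrist'); C=cam('wrist',o); cv2.imwrite('pics/w3.png',im[:,:,::-1]); hsv=cv2.cvtColor(im,cv2.COLOR_RGB2HSV)
m=(hsv[...,2]>120)&(hsv[...,1]>60)&(hsv[...,0]>12)&(hsv[...,0]<35)
uv=proj(C,(.4357,-.0866,.02)); b=blob(m,uv); print(uv,b.min(0),b.max(0))
for z in(0,.015,.03): print(z,rect(ray(C,b,z)))
print(o['time_s']); to(o,(.4357,-.0866,.016),13.8)
E
```

```text
(np.float64(253.13948077703637), np.float64(183.17099973514573)) [240 136] [267 229]
0 (array([441.3, -85. ]), 101.6, 29.2, np.float32(14.1))
0.015 (array([438. , -85.7]), 96.6, 27.7, np.float32(14.1))
0.03 (array([434.8, -86.4]), 91.5, 26.3, np.float32(14.1))
4.875
pose [ 0.4385 -0.0832  0.1599] [-1.7999e+02  5.0000e-02 -1.6589e+02] shift [ 0.12 -0.09  4.79]
dyaw -0.31 dr z units 0.06
```

View pics/w3.png

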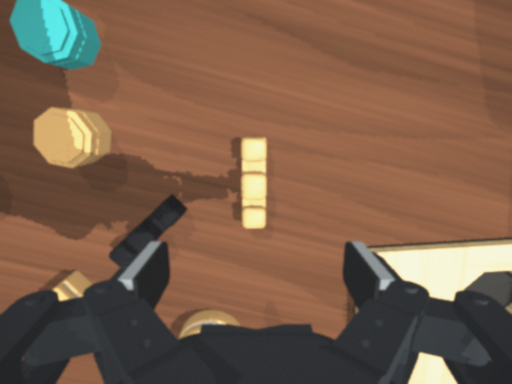

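The rest is at (254,183) in the wrist view, centred at about (435.5,-86.4) mm with yaw 14°. Descend and grasp.

Emit:
{"method": "move_arm", "body": {
  "rows": [
    {"offset": [0.11, -0.1, 0.95], "dr": [0, 0, 0.06]},
    {"offset": [0, 0, 0.95], "dr": [0, 0, 0]},
    {"offset": [0, 0, 0.95], "dr": [0, 0, 0]},
    {"offset": [0, 0, 0.95], "dr": [0, 0, 0]},
    {"offset": [0, 0, 0.6], "dr": [0, 0, 0]},
    {"offset": [0, 0, 0.4], "dr": [0, 0, 0]},
    {"offset": [0, 0, 0], "dr": [0, 0, 0]},
    {"offset": [0, 0, 0], "dr": [0, 0, 0]}
  ]
}}

```text
time_s: 5.92
eef_pos: [0.436, -0.0876, 0.016]
ee_rot: [-180.0, 0.1, -166.3]
ft_force: [-0.9, 0.2, 0.1]
gripper_width: 0.0851
grip_force: 0.0
```

Emit:
{"method": "move_arm", "body": {
  "rows": [
    {"offset": [0, 0, 0], "dr": [0, 0, 0]},
    {"offset": [0, 0, 0], "dr": [0, 0, 0]},
    {"offset": [0, 0, 0], "dr": [0, 0, 0]},
    {"offset": [0, 0, 0], "dr": [0, 0, 0]},
    {"offset": [0, 0, 0], "dr": [0, 0, 0]},
    {"offset": [0, 0, 0], "dr": [0, 0, 0]},
    {"offset": [0, 0, 0], "dr": [0, 0, 0]},
    {"offset": [0, 0, 0], "dr": [0, 0, 0]}
  ],
  "claw": 1,
  "force": 40
}}

```text
time_s: 6.92
eef_pos: [0.4355, -0.0876, 0.0156]
ee_rot: [-180.0, 0.0, -166.3]
ft_force: [-0.4, 1.1, 6.2]
gripper_width: 0.0233
grip_force: 40.3
```

Emit:
{"method": "move_arm", "body": {
  "rows": [
    {"offset": [0, 0, -0.3], "dr": [0, 0, 0]},
    {"offset": [0, 0, -0.5], "dr": [0, 0, 0]},
    {"offset": [0, 0, -0.8], "dr": [0, 0, 0]},
    {"offset": [0, 0, -0.8], "dr": [0, 0, 0]},
    {"offset": [0, 0, -0.6], "dr": [0, 0, 0]},
    {"offset": [0, 0, 0], "dr": [0, 0, 0]}
  ]
}}

```text
time_s: 7.68
eef_pos: [0.4364, -0.0876, 0.107]
ee_rot: [-179.9, 0.2, -166.3]
ft_force: [-0.3, 1.1, -1.1]
gripper_width: 0.0228
grip_force: 39.6
```

```bash
python3 - <<'E'
from h import *
o=bot.get_obs(); print(o['time_s'],o['gripper_width'],o['grip_force'])
to(o,(.5678,.1181,.105),17.9)
E
```

```text
7.675 0.02281164123271067 39.631017741485266
pose [ 0.4364 -0.0876  0.107 ] [-179.94    0.22 -166.26] shift [-5.88  5.62  0.08]
dyaw 4.16 dr z units -0.83
```

Emit:
{"method": "move_arm", "body": {
  "rows": [
    {"offset": [-0.5, 0.47, 0], "dr": [0, 0, 0]},
    {"offset": [-0.8, 0.78, 0], "dr": [0, 0, 0]},
    {"offset": [-0.98, 0.93, 0], "dr": [0, 0, 0]},
    {"offset": [-0.98, 0.93, 0], "dr": [0, 0, 0]},
    {"offset": [-0.98, 0.93, 0], "dr": [0, 0, 0]},
    {"offset": [-0.8, 0.78, 0], "dr": [0, 0, 0]},
    {"offset": [-0.5, 0.5, 0], "dr": [0, 0, 0]},
    {"offset": [-0.34, 0.3, 0], "dr": [0, 0, -0.83]},
    {"offset": [0, 0, 0], "dr": [0, 0, 0]},
    {"offset": [0, 0, 0], "dr": [0, 0, 0]}
  ]
}}

```text
time_s: 8.93
eef_pos: [0.5659, 0.1168, 0.105]
ee_rot: [-180.0, -0.1, -162.2]
ft_force: [0.2, 0.3, -1.8]
gripper_width: 0.0232
grip_force: 39.6
```

```bash
python3 - <<'E'
from h import *
o=bot.get_obs(); im=cams.grab_frame('wrist'); cv2.imwrite('pics/w4.png',im[:,:,::-1]);print(o['time_s'],o['gripper_width'],o['grip_force'])
to(o,(.5678,.1181,.0225),17.9)
E
```

```text
8.925 0.023200057537208843 39.622692937846296
pose [0.5659 0.1168 0.105 ] [-1.7998e+02 -7.0000e-02 -1.6225e+02] shift [-0.08  0.02  2.75]
dyaw 0.15 dr z units -0.03
```

View pics/w4.png

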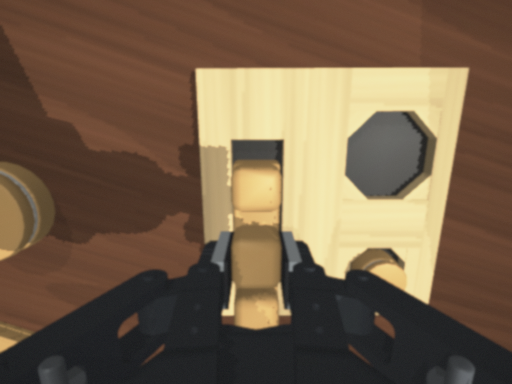

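The rest hangs upright at (257,225), lined up with the slot (start of the slot at (257,150)). Now lower it.

Emit:
{"method": "move_arm", "body": {
  "rows": [
    {"offset": [-0.08, 0.02, 0.5], "dr": [0, 0, 0]},
    {"offset": [0, 0, 0.6], "dr": [0, 0, 0]},
    {"offset": [0, 0, 0.5], "dr": [0, 0, 0]},
    {"offset": [0, 0, 0.4], "dr": [0, 0, 0]},
    {"offset": [0, 0, 0.25], "dr": [0, 0, 0]},
    {"offset": [0, 0, 0.2], "dr": [0, 0, 0]},
    {"offset": [0, 0, 0.2], "dr": [0, 0, 0]},
    {"offset": [0, 0, 0.1], "dr": [0, 0, 0]},
    {"offset": [0, 0, 0], "dr": [0, 0, 0]},
    {"offset": [0, 0, 0], "dr": [0, 0, 0]}
  ]
}}

```text
time_s: 10.22
eef_pos: [0.5689, 0.1194, 0.0231]
ee_rot: [-180.0, 0.0, -162.1]
ft_force: [1.0, -0.6, 0.1]
gripper_width: 0.0233
grip_force: 39.6
```

Emit:
{"method": "move_arm", "body": {
  "rows": [
    {"offset": [0, 0, 0.05], "dr": [0, 0, 0]},
    {"offset": [0, 0, 0], "dr": [0, 0, 0]},
    {"offset": [0, 0, 0], "dr": [0, 0, 0]}
  ]
}}

```text
time_s: 10.6
eef_pos: [0.569, 0.1195, 0.0217]
ee_rot: [-180.0, 0.0, -162.1]
ft_force: [-0.4, 0.0, 2.1]
gripper_width: 0.0235
grip_force: 39.9
```

Emit:
{"method": "move_arm", "body": {
  "rows": [
    {"offset": [0, 0, 0], "dr": [0, 0, 0]},
    {"offset": [0, 0, 0], "dr": [0, 0, 0]},
    {"offset": [0, 0, 0], "dr": [0, 0, 0]},
    {"offset": [0, 0, 0], "dr": [0, 0, 0]},
    {"offset": [0, 0, 0], "dr": [0, 0, 0]},
    {"offset": [0, 0, 0], "dr": [0, 0, 0]},
    {"offset": [0, 0, 0], "dr": [0, 0, 0]},
    {"offset": [0, 0, 0], "dr": [0, 0, 0]}
  ],
  "claw": -0.3
}}

```text
time_s: 11.6
eef_pos: [0.5687, 0.1194, 0.0213]
ee_rot: [180.0, 0.0, -162.1]
ft_force: [0.9, -0.8, -0.1]
gripper_width: 0.0556
grip_force: 0.0
```

Emit:
{"method": "move_arm", "body": {
  "rows": [
    {"offset": [0, 0, -0.3], "dr": [0, 0, 0]},
    {"offset": [0, 0, -0.9], "dr": [0, 0, 0]},
    {"offset": [0, 0, -0.9], "dr": [0, 0, 0]},
    {"offset": [0, 0, -0.9], "dr": [0, 0, 0]},
    {"offset": [0, 0, -0.9], "dr": [0, 0, 0]},
    {"offset": [0, 0, -0.5], "dr": [0, 0, 0]},
    {"offset": [0, 0, 0], "dr": [0, 0, 0]}
  ]
}}

```text
time_s: 12.48
eef_pos: [0.5693, 0.1196, 0.1545]
ee_rot: [180.0, 0.1, -162.1]
ft_force: [-0.1, -0.4, -0.1]
gripper_width: 0.0556
grip_force: 0.0
```

```bash
python3 - <<'E'
from h import *
o=bot.get_obs(); im=cams.grab_frame('top'); C=cam('top'); hsv=cv2.cvtColor(im,cv2.COLOR_RGB2HSV); print(o['time_s'])
im=cams.grab_frame('top'); cv2.imwrite('pics/t5.png',cv2.resize(im[80:260,100:400,::-1],None,fx=2.5,fy=2.5))
m=(hsv[...,2]>120)&(hsv[...,1]>60)&(hsv[...,0]>12)&(hsv[...,0]<35)
b=blob(m,(356,202)); P=ray(C,b,.042); a=cv2.approxPolyDP(b.astype(np.int32)[:,None],2.5,True)[:,0]; print(a.tolist())
# yaw by 4-fold... 8-fold support: width over angles
for ang in np.arange(0,180,7.5): 
    q=P@[np.cos(np.radians(ang)),np.sin(np.radians(ang))]; print(ang,round((np.ptp(q))*1000,1),end='; ')
to(o,(.4316,-.2595,.14))
E
```

```text
12.475
[[352, 191], [345, 198], [346, 207], [351, 212], [360, 212], [366, 206], [366, 197], [360, 191]]
0.0 52.3; 7.5 54.2; 15.0 55.2; 22.5 55.3; 30.0 54.8; 37.5 53.7; 45.0 52.5; 52.5 54.2; 60.0 55.0; 67.5 55.5; 75.0 55.1; 82.5 53.9; 90.0 52.6; 97.5 53.4; 105.0 55.2; 112.5 56.1; 120.0 56.1; 127.5 55.1; 135.0 53.8; 142.5 55.9; 150.0 57.1; 157.5 57.3; 165.0 56.5; 172.5 54.7; pose [0.5693 0.1196 0.1545] [ 1.8000e+02  1.4000e-01 -1.6211e+02] shift [  8.25 -10.61   0.46]
```

View pics/t5.png

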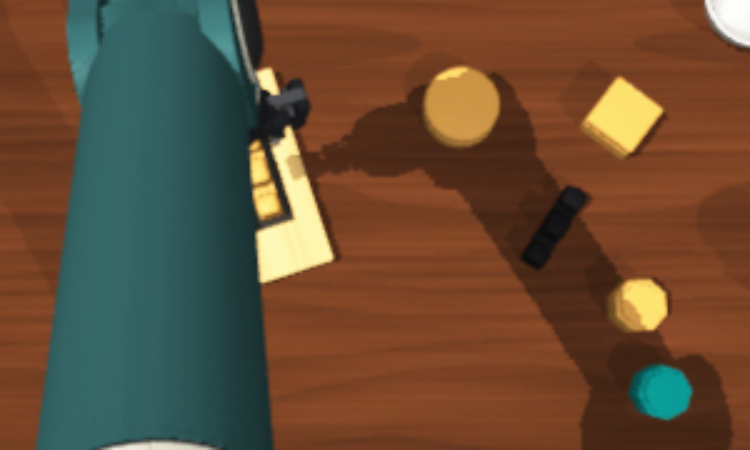

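The rest sits inside the slot (at (262,180) in the crop), partly hidden by the arm. The octbox has flats near 0/45/90°, so I'll grip along world y.

Emit:
{"method": "move_arm", "body": {
  "rows": [
    {"offset": [0.75, -0.96, 0], "dr": [0, 0, 0]},
    {"offset": [0.75, -0.96, 0], "dr": [0, 0, 0]},
    {"offset": [0.75, -0.96, 0], "dr": [0, 0, 0]},
    {"offset": [0.75, -0.96, 0], "dr": [0, 0, 0]},
    {"offset": [0.75, -0.96, 0], "dr": [0, 0, 0]},
    {"offset": [0.75, -0.96, 0], "dr": [0, 0, 0]},
    {"offset": [0.75, -0.96, 0], "dr": [0, 0, 0]},
    {"offset": [0.75, -0.96, 0], "dr": [0, 0, 0]},
    {"offset": [0.75, -0.96, 0], "dr": [0, 0, 0]},
    {"offset": [0.75, -0.96, 0], "dr": [0, 0, 0]}
  ],
  "claw": -1
}}

```text
time_s: 13.82
eef_pos: [0.4418, -0.2246, 0.1521]
ee_rot: [179.9, -0.1, -162.1]
ft_force: [0.7, -0.3, 0.4]
gripper_width: 0.0856
grip_force: 0.0
```

Emit:
{"method": "move_arm", "body": {
  "rows": [
    {"offset": [0.75, -0.96, 0], "dr": [0, 0, 0]},
    {"offset": [0, 0, 0], "dr": [0, 0, 0.9]},
    {"offset": [0, 0, 0], "dr": [0, 0, 0.9]},
    {"offset": [0, 0, 0], "dr": [0, 0, 0.9]},
    {"offset": [0, 0, 0], "dr": [0, 0, 0.9]},
    {"offset": [0, 0, 0], "dr": [0, 0, 0]},
    {"offset": [0, 0, 0], "dr": [0, 0, 0]}
  ]
}}

```text
time_s: 14.7
eef_pos: [0.4301, -0.2579, 0.1527]
ee_rot: [180.0, -0.1, 180.0]
ft_force: [-0.6, -0.5, 0.1]
gripper_width: 0.0858
grip_force: 0.0
```

```bash
python3 - <<'E'
from h import *
o=bot.get_obs(); im=cams.grab_frame('wrist'); C=cam('wrist',o); cv2.imwrite('pics/w6.png',im[:,:,::-1]); hsv=cv2.cvtColor(im,cv2.COLOR_RGB2HSV)
m=(hsv[...,2]>120)&(hsv[...,1]>60)&(hsv[...,0]>12)&(hsv[...,0]<35)
uv=proj(C,(.4316,-.2595,.042)); b=blob(m,uv); print(uv,b.min(0),b.max(0),cv2.approxPolyDP(b.astype(np.int32)[:,None],3,True)[:,0].tolist())
for z in(0,.042): P=ray(C,b,z)*1000; print(z,P.min(0),P.max(0))
print(o['time_s']); to(o,(.4316,-.2595,.016),0)
E
```

```text
(np.float64(253.74022600251303), np.float64(195.76619305906294)) [220 163] [277 223] [[238, 164], [220, 185], [221, 208], [238, 223], [261, 223], [277, 208], [276, 181], [259, 163]]
0 [ 407.88053601 -295.61059825] [ 473.04424656 -235.0496172 ]
0.042 [ 401.83819242 -290.20261824] [ 457.74517458 -238.24453207]
14.7
pose [ 0.4301 -0.2579  0.1527] [ 1.7998e+02 -7.0000e-02  1.7997e+02] shift [-0.06 -0.05  4.56]
dyaw 0.03 dr z units -0.01
```

View pics/w6.png

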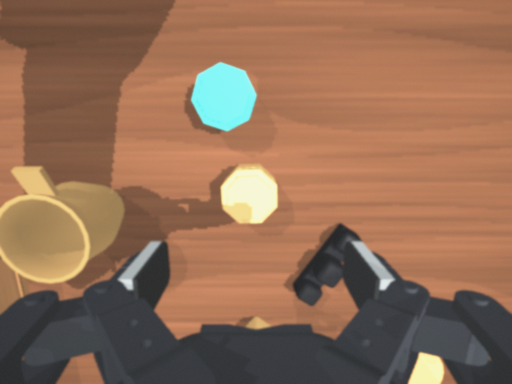

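The octbox (249,193) is centred at about (433,-263.5) mm. The turquoise one (224,97) and the black rest (325,265) are clear of the fingers. Descend and grip.

Emit:
{"method": "move_arm", "body": {
  "rows": [
    {"offset": [-0.09, -0.19, 0.9], "dr": [0, 0, 0]},
    {"offset": [0, 0, 0.95], "dr": [0, 0, 0]},
    {"offset": [0, 0, 0.95], "dr": [0, 0, 0]},
    {"offset": [0, 0, 0.8], "dr": [0, 0, 0]},
    {"offset": [0, 0, 0.6], "dr": [0, 0, 0]},
    {"offset": [0, 0, 0.34], "dr": [0, 0, 0]},
    {"offset": [0, 0, 0], "dr": [0, 0, 0]},
    {"offset": [0, 0, 0], "dr": [0, 0, 0]}
  ]
}}

```text
time_s: 15.75
eef_pos: [0.4336, -0.2641, 0.0177]
ee_rot: [-180.0, 0.1, 179.9]
ft_force: [0.1, -0.2, 0.5]
gripper_width: 0.0851
grip_force: 0.0
```

Emit:
{"method": "move_arm", "body": {
  "rows": [
    {"offset": [0, 0, 0], "dr": [0, 0, 0]},
    {"offset": [0, 0, 0], "dr": [0, 0, 0]},
    {"offset": [0, 0, 0], "dr": [0, 0, 0]},
    {"offset": [0, 0, 0], "dr": [0, 0, 0]},
    {"offset": [0, 0, 0], "dr": [0, 0, 0]},
    {"offset": [0, 0, 0], "dr": [0, 0, 0]},
    {"offset": [0, 0, 0], "dr": [0, 0, 0]},
    {"offset": [0, 0, 0], "dr": [0, 0, 0]}
  ],
  "claw": 1,
  "force": 40
}}

```text
time_s: 16.75
eef_pos: [0.4336, -0.264, 0.0179]
ee_rot: [-180.0, 0.1, 179.9]
ft_force: [-1.8, -0.0, 6.2]
gripper_width: 0.0493
grip_force: 41.5
```

Emit:
{"method": "move_arm", "body": {
  "rows": [
    {"offset": [0, 0, -0.3], "dr": [0, 0, 0]},
    {"offset": [0, 0, -0.6], "dr": [0, 0, 0]},
    {"offset": [0, 0, -0.9], "dr": [0, 0, 0]},
    {"offset": [0, 0, -0.9], "dr": [0, 0, 0]},
    {"offset": [0, 0, -0.6], "dr": [0, 0, 0]},
    {"offset": [0, 0, -0.3], "dr": [0, 0, 0]},
    {"offset": [0, 0, 0], "dr": [0, 0, 0]}
  ]
}}

```text
time_s: 17.62
eef_pos: [0.4335, -0.2639, 0.1259]
ee_rot: [-180.0, 0.1, 179.9]
ft_force: [-0.5, 0.2, -1.5]
gripper_width: 0.0493
grip_force: 42.1
```

```bash
python3 - <<'E'
from h import *
o=bot.get_obs(); print(o['time_s'],o['gripper_width'],o['grip_force'])
to(o,(.4975,.2057,.12))
E
```

```text
17.625 0.049263655489340634 42.06902593374252
pose [ 0.4335 -0.2639  0.1259] [-1.7998e+02  9.0000e-02  1.7989e+02] shift [-2.1  15.66  0.19]
```

Emit:
{"method": "move_arm", "body": {
  "rows": [
    {"offset": [-0.1, 0.5, 0], "dr": [0, 0, 0]},
    {"offset": [-0.12, 0.9, 0], "dr": [0, 0, 0]},
    {"offset": [-0.13, 0.96, 0], "dr": [0, 0, 0]},
    {"offset": [-0.13, 0.96, 0], "dr": [0, 0, 0]},
    {"offset": [-0.13, 0.96, 0], "dr": [0, 0, 0]},
    {"offset": [-0.13, 0.96, 0], "dr": [0, 0, 0]},
    {"offset": [-0.13, 0.96, 0], "dr": [0, 0, 0]},
    {"offset": [-0.13, 0.96, 0], "dr": [0, 0, 0]},
    {"offset": [-0.13, 0.96, 0], "dr": [0, 0, 0]},
    {"offset": [-0.13, 0.96, 0], "dr": [0, 0, 0]}
  ]
}}

```text
time_s: 18.88
eef_pos: [0.4706, 0.0105, 0.1242]
ee_rot: [180.0, -0.1, 179.9]
ft_force: [0.7, 0.2, -1.1]
gripper_width: 0.0496
grip_force: 42.1
```

Emit:
{"method": "move_arm", "body": {
  "rows": [
    {"offset": [-0.13, 0.96, 0], "dr": [0, 0, 0]},
    {"offset": [-0.13, 0.96, 0], "dr": [0, 0, 0]},
    {"offset": [-0.13, 0.96, 0], "dr": [0, 0, 0]},
    {"offset": [-0.13, 0.96, 0], "dr": [0, 0, 0]},
    {"offset": [-0.13, 0.96, 0], "dr": [0, 0, 0]},
    {"offset": [-0.1, 0.8, 0], "dr": [0, 0, 0]},
    {"offset": [-0.09, 0.5, 0], "dr": [0, 0, 0]},
    {"offset": [0, 0.48, 0], "dr": [0, 0, 0]},
    {"offset": [0, 0, 0], "dr": [0, 0, 0]},
    {"offset": [0, 0, 0], "dr": [0, 0, 0]}
  ]
}}

```text
time_s: 20.12
eef_pos: [0.4969, 0.2049, 0.125]
ee_rot: [-180.0, -0.0, 179.8]
ft_force: [-0.4, 0.1, -0.2]
gripper_width: 0.049
grip_force: 42.1
```

```bash
python3 - <<'E'
from h import *
o=bot.get_obs(); im=cams.grab_frame('wrist'); cv2.imwrite('pics/w7.png',im[:,:,::-1]);print(o['time_s'],o['gripper_width'],o['grip_force'])
to(o,(.4975,.2057,.025))
E
```

```text
20.125 0.04896589094642298 42.05483816564083
pose [0.4969 0.2049 0.125 ] [-1.7996e+02 -2.0000e-02  1.7983e+02] shift [-0.02  0.03  3.33]
```

View pics/w7.png

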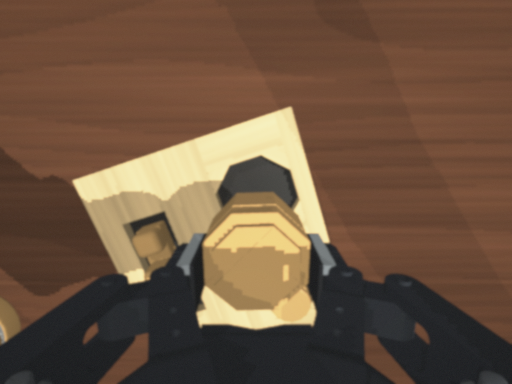

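The octbox is held level at (257,255) just above its cavity, and the rest is in the slot at (152,242). Now lower it.

Emit:
{"method": "move_arm", "body": {
  "rows": [
    {"offset": [-0.02, 0.03, 0.5], "dr": [0, 0, 0]},
    {"offset": [0, 0, 0.7], "dr": [0, 0, 0]},
    {"offset": [0, 0, 0.7], "dr": [0, 0, 0]},
    {"offset": [0, 0, 0.5], "dr": [0, 0, 0]},
    {"offset": [0, 0, 0.3], "dr": [0, 0, 0]},
    {"offset": [0, 0, 0.25], "dr": [0, 0, 0]},
    {"offset": [0, 0, 0.2], "dr": [0, 0, 0]},
    {"offset": [0, 0, 0.15], "dr": [0, 0, 0]},
    {"offset": [0, 0, 0], "dr": [0, 0, 0]},
    {"offset": [0, 0, 0], "dr": [0, 0, 0]}
  ]
}}

```text
time_s: 21.42
eef_pos: [0.4979, 0.2069, 0.0264]
ee_rot: [180.0, 0.0, 179.9]
ft_force: [-0.2, 0.1, -1.7]
gripper_width: 0.0492
grip_force: 42.1
```

Emit:
{"method": "move_arm", "body": {
  "rows": [
    {"offset": [0, 0, 0.06], "dr": [0, 0, 0]},
    {"offset": [0, 0, 0.04], "dr": [0, 0, 0]},
    {"offset": [0, 0, 0], "dr": [0, 0, 0]},
    {"offset": [0, 0, 0], "dr": [0, 0, 0]}
  ]
}}

```text
time_s: 21.92
eef_pos: [0.4978, 0.2069, 0.0239]
ee_rot: [180.0, 0.0, 179.9]
ft_force: [-1.8, -1.2, 7.0]
gripper_width: 0.0493
grip_force: 42.8
```

Contact is at 7 N and the box is on the floor. Release and retreat.

Emit:
{"method": "move_arm", "body": {
  "rows": [
    {"offset": [0, 0, 0], "dr": [0, 0, 0]},
    {"offset": [0, 0, 0], "dr": [0, 0, 0]},
    {"offset": [0, 0, 0], "dr": [0, 0, 0]},
    {"offset": [0, 0, 0], "dr": [0, 0, 0]},
    {"offset": [0, 0, 0], "dr": [0, 0, 0]},
    {"offset": [0, 0, 0], "dr": [0, 0, 0]}
  ],
  "claw": -0.8
}}

```text
time_s: 22.68
eef_pos: [0.4977, 0.2068, 0.0231]
ee_rot: [180.0, 0.0, 179.9]
ft_force: [-1.0, 0.2, 0.4]
gripper_width: 0.0771
grip_force: 0.0
```

Emit:
{"method": "move_arm", "body": {
  "rows": [
    {"offset": [0, 0, -0.3], "dr": [0, 0, 0]},
    {"offset": [0, 0, -0.9], "dr": [0, 0, 0]},
    {"offset": [0, 0, -0.9], "dr": [0, 0, 0]},
    {"offset": [0, 0, -0.9], "dr": [0, 0, 0]},
    {"offset": [0, 0, -0.9], "dr": [0, 0, 0]},
    {"offset": [0, 0, -0.9], "dr": [0, 0, 0]},
    {"offset": [0, 0, -0.5], "dr": [0, 0, 0]},
    {"offset": [0, 0, 0], "dr": [0, 0, 0]},
    {"offset": [0, 0, 0], "dr": [0, 0, 0]}
  ]
}}

```text
time_s: 23.8
eef_pos: [0.497, 0.2065, 0.1812]
ee_rot: [-180.0, -0.1, 179.9]
ft_force: [-0.4, 0.5, -0.2]
gripper_width: 0.0764
grip_force: 0.0
```

```bash
python3 - <<'E'
from h import *
o=bot.get_obs(); im=cams.grab_frame('wrist'); C=cam('wrist',o); cv2.imwrite('pics/w8.png',im[:,:,::-1]); print(o['time_s'],o['eef_pos'],o['gripper_width'])
for X in((.4975,.2057,.048),(.5678,.1181,.044)): print(np.round(proj(C,X),1))
E
```

```text
23.8 [0.49703037 0.20649503 0.18122147] 0.07640055886690476
[254.8 189. ]
[172.1 253.1]
```

View pics/w8.png

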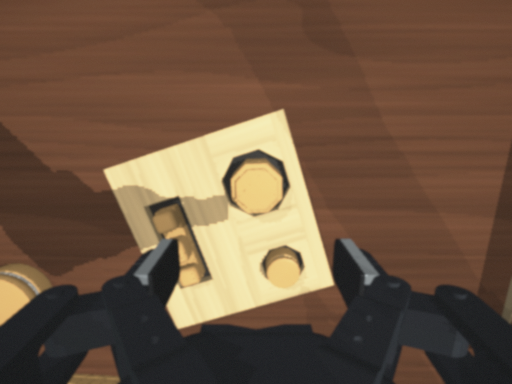

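The octbox is centred in its cavity (257,188), and the rest lies flat within the slot (179,245). The release heights match the cavity floors for both, and the gripper is clear.

```bash
python3 -c "
from station import bot
print(bot.close_job())"
```

```text
the job is handed in; nothing more can be done
None
```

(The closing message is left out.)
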